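Close a circuit-board holder and lock its cam

TASK

The circuit board lies loose in the holder. With fingertip pushes only, swing the black-knobbed cam lever all the way round to the cam's low point, then push the red tab of the sliding front jaw forward until the board sits tight against the fixed rear jaw, and swing the lever all the way back so that the cam locks the jaw there. Do not push the jaw before the cam is at its low point, do not touch or lift the board, and leave the tools, bottles and spools where they are.

Things in the scene. Friction and masses are not known exactly. Their poses are not given: they have to be found in the camera images.
- holder: aluminium board holder fixed to the green mat. Sizes in mm. Origin on the mat; x runs from sliding front jaw to fixed rear jaw (forward, away from the robot), y left, z up. Base plate x -130..115, y -125..85, 10 thick. Rear jaw face at x = 85, 130 long, 37 high. Guide rods at y = +-35, 25 high, their front block at x = -122, 28 high
- jaw (a joint): travel of the steel front jaw along holder +x, m: 0 = fully back (tab face at holder x = -92 mm), 0.060 = board tight between the jaws, 0.0635 = end. Starts at 0 to 0.010. About 2.5 N friction, stays where left. Bar 130 mm long in y, 18 thick, 37 high. A lug on its right end (-y) runs past the cam; the locked cam blocks it at about 0.028
- jaw_tab (a point): centre of the back (robot-side) face of the red thumb tab on the middle of the front jaw. Tab 44 mm wide (holder y), 8 thick (holder x), from 14 below to 14 above this point, which is 51 above the mat. Push this face along holder +x
- cam (a joint): angle of the cam lever about its vertical pivot, rad, growing anticlockwise seen from above: 0 = locked, cam lobe (red dot) in the jaw lug's path; 1.75 = end stop, cam at its low point; the jaw is free from about 1.4 on. Starts at 0 to 0.12. Friction 0.25 N m (3 N at the knob), stays where left. Turning back to 0 draws the jaw forward if it is a few mm short
- cam_pivot (a point): point on the lever's pivot axis, 55 mm above the mat, at holder x = -40, y = -95.5; the pivot hardware below it is 42 mm high
- cam_knob (a point): centre of the upright black knob at the end of the cam lever, 80 mm from the pivot: cylinder 18 mm diameter, 17 above and 17 below this point, which is 53 above the mat. Lever: flat steel bar 14 wide, top 36 above the mat. From holder +x anticlockwise it points to 218 degrees when locked (back right) and 318 at the low point (forward right)
- board_center (a point): centre of the loose blue circuit board, 100 (x) by 120 (y) by 3 mm, level on two white ledges in the holder, top 33 mm above the mat, its parts up to 11 mm higher. Its x is along the holder's x. It starts 4 to 20 mm short of the rear jaw, clear of the front jaw; when tight this point is at holder x = +35 mm
- bottle_a_mid (a point): white flux pump bottle with a steel cap, 48 diameter, 85 tall, upright, right of the holder, beyond the lever's swing; sizes in mm, point at its middle. Not part of the job, loose
- bottle_b_mid (a point): the same kind of white pump bottle, upright, straight beyond the holder; sizes in mm, point at its middle. Not part of the job, loose
- cutters_mid (a point): flush cutters with red handles lying flat, 150 long, 12 high, left of the holder; sizes in mm, point at its middle. Not part of the job, loose
- stripper_mid (a point): wire stripper with yellow handles lying flat, 150 long, 12 high, out on the right; sizes in mm, point at its middle. Not part of the job, loose
- spool_red_mid (a point): solder spool, black flanges and red core, 74 diameter, 42 high, on the left of the table; sizes in mm, point at its middle. Not part of the job, loose
- spool_green_mid (a point): solder spool, black flanges and green core, 74 diameter, 42 high, on the left of the table; sizes in mm, point at its middle. Not part of the job, loose
- marker_mid (a point): white marker pen with a black cap, 135 long, 12 thick, lying just left of the holder; sizes in mm, point at its middle. Not part of the job, loose
Things that resemble listed ones, but are neither listed nor needed, are in the scene too. What is meant by the part that bears board_center is not green, and is the smaller of those in its own colour.

How it is judged:
By the outcome, as a careful person would: the job done as asked, in the order asked, and still so for the second after the job is handed in, with the robot touching nothing.
It also fails if it takes over 64 s, if anything falls off the work surface, if the arm or the gripper's body presses on something with over 40 N, if the wrist force passes 120 N, or if a joint passes its speed limit or range.

ROBOT

A 6-joint arm with a two-finger parallel gripper is mounted at the origin on the work surface. World frame = base frame: x ahead of the robot, y to its left, z up, the work surface at z = 0. Lengths are in m, angles in degrees, forces in N, time in s.
With the tool pointing down it reaches from about 0.35 to 0.875 m from the base axis. Payload 4.2 kg.
Tool frame: the origin (TCP) lies midway between the tips of the shut fingers; the grasp point (between the pads) lies 19 mm behind it; z points along the fingers, y is the direction in which the jaws open and shut (so a half turn about z gives the same grasp; the last joint's range is limited). The gripper opens to 87 mm and grips with 3 to 60 N. Pads are 19 mm wide; open, the fingers measure 117 mm over their backs; the gripper's body (75 mm by 190 mm) begins 51 mm behind the grasp point.
Start: joints at [80.535, 22.042, 0.453, 0, -68.411, -14.817], TCP at [0.257, 0.57, 0.223] pointing down, gripper open.
Joint ranges: [-179.83, 179.83], [-69.29, 118.12], [-61.27, 80.66], [-181.25, 117.63], [-171.15, -9.14], [-177.46, 177.46]. Speed limits (degrees/s): [159.86, 159.86, 180, 180, 180, 180].

INTERFACE

Orientations are given as a 3x3 rotation matrix whose columns are the frame's x, y, z axes.
In Python, from station import r gives the robot as it stands.
- The arm moves only by the tool carry_out, never from a script. Its argument "steps" is a list of rows, each a list of 2 entries, a list of its own where there are three numbers: the shift along the tool's x, y, z in cm, then the turn about the tool's z in degrees. In form: [[[x, y, z], twist], ...]. A call has 1 to 20 rows; each row is the pose to reach, as a shift and turn from the pose measured when the call began, along the tool's axes at that moment; what a row does not reach only later rows make up. A row lasts 1/10 s, in which the tool goes at most 50 mm and 8.59 degrees, less where a joint would pass 70% of its speed; a pose out of reach is approached as far as the arm can. A call with a gripper value outside its range is refused whole. "gripper" is the gripper's target within -1 to 1 (fully open at 1, half-way at 0, shut at -1), set as the call begins (left out, the last holds). The fingers move at their own pace and stop on an object; the grip force is fixed at half the most. Time passes only in rows, so rows that repeat a pose let the fingers close. It gives the time, the measured TCP pose, the force and the opening at its end, in the units of the state.
- r.sense(): the state, without advancing time (a new reading comes with each control period).
- r.capture(name): name is "scene" or "top" or "wrist"; returns the picture (400x640x3 uint8, red, green, blue); there is no depth.
- r.calibration(name): a dict with "camera_matrix" (3x3 intrinsics, pixels), "world_from_camera" (4x4, takes a point from camera to world coordinates). Camera axes: x right, y up, looking along -z (the intrinsics and any distortion apply to the point x, -y, -z); pixel columns grow to the right and rows downward; lengths in m; the calibration is good to about 2 mm. A picture is of the moment at which its call begins: read the wrist's pose just before it. calibration takes no time and is no camera call; for the wrist camera it gives the pose at the moment of the call.
- r.finish_job(): hands the job in, once; it reports no verdict.
Trained networks look in the newest picture that a camera, given by its name, has taken for a name from the list of things; names that differ only in an ending like _2 or _b are one class to them, and where a whole thing is asked for, a point or a joint stands for the part that bears it (a point fixed in the world has none). Each returns a list of dicts, best first, with "confidence" (0 to 1); they miss things now and then, are a little off and sometimes report something else, mostly with a low value. They report only what shows in the picture. A call takes as long as a camera call. They do not tell look-alikes from the thing itself.
- r.cut_out(camera, target): "pixels" (400x640 bool, what is visible of it).
- r.place_of(camera, target): "centre" ([x, y, z] in m, in world coordinates, good to about 4 mm: a listed point, or the origin of a listed thing).
The state is a dict: "time_s": time; "joints": joint angles; "joint_velocities": joint speeds; "effort": joint torques, N m; "tcp_pos": TCP position; "ee_rot": TCP orientation; "wrist_force": force on the tool from outside, world axes, zero at the start; "moment": the same for the moment, N m; "gripper_width": opening from 0.0 (shut) to 1.0 (fully open).
Only numpy, scipy, OpenCV 4.12 (cv2) and the standard library are available. Lean on these libraries where they do the work, as an engineer would, in place of code of your own. Each camera call takes 0.05 s, during which the arm holds its last target. There are 200 camera calls.

## Working session

There is one attempt and no reset: what is moved stays moved. The work goes in short steps, Python scripts to look and compute and a tool call to move; the robot and the scene stay as the last step left them, time stands still between calls to the robot, and variables do not carry over. Pictures are saved under pics/ and viewed, about 8 in all and at most 12, crops included, and the job is handed in when it is done.

Besides the shell and the picture viewer there is one more tool, called by a JSON object that holds its "api" and its "payload", one argument or row to a line. carry_out: Moves the arm, as the interface text tells. Its arguments: {"type":"object","properties":{"steps":{"type":"array","items":{"type":"array"}},"gripper":{"type":"number"}},"required":["steps"]}

```bash
mkdir -p pics; ls
python3 - <<'E'
from station import r
import cv2,numpy as np
s=r.sense();print(s)
for c in ["top","scene"]:
    im=r.capture(c);cv2.imwrite(f"pics/{c}0.png",im[:,:,::-1])
    k=r.calibration(c);print(c,np.round(k["camera_matrix"],1).tolist(),np.round(k["world_from_camera"],4).tolist(),[x for x in k])
    for t in ["holder","jaw_tab","cam_pivot","cam_knob","board_center","bottle_a_mid","stripper_mid"]:
        print(t,[(np.round(d["centre"],4).tolist(),round(d["confidence"],2)) for d in r.place_of(c,t)])
E
```

```text
pics
{'time_s': 0.0, 'joints': array([ 8.05377135e+01,  2.20926412e+01,  3.81313853e-01, -3.08392364e-02,
       -6.84105435e+01, -1.48163813e+01]), 'joint_velocities': array([-0.07082388,  0.07289261, -0.00019779,  0.00617133,  0.01441702,
       -0.10566496]), 'effort': array([ 1.30728495e-03, -3.90673542e+01,  1.87400401e+01,  4.21984613e+00,
        1.09819390e-02, -1.86193815e-04]), 'tcp_pos': array([0.25671443, 0.56919652, 0.22144548]), 'ee_rot': array([[ 9.11474783e-01, -4.11355089e-01, -8.43350115e-04],
       [-4.11355949e-01, -9.11472556e-01, -2.01577671e-03],
       [ 6.05095239e-05,  2.18424673e-03, -9.99997613e-01]]), 'wrist_force': array([ 0.30419072, -0.03355592,  0.2893339 ]), 'moment': array([-0.00510547, -0.02523454, -0.02227357]), 'gripper_width': 0.9968724107560163}
top [[463.8, 0.0, 317.9], [0.0, 463.8, 207.8], [0.0, 0.0, 1.0]] [[0.0171, 0.9964, -0.0828, 0.4565], [-0.9996, 0.019, 0.0214, 0.0322], [0.0228, 0.0824, 0.9963, 1.3242], [0.0, 0.0, 0.0, 1.0]] ['camera_matrix', 'world_from_camera']
holder [([0.6178, 0.079, 0.0018], 0.61)]
jaw_tab [([0.5379, 0.0572, 0.0549
[... 336 characters left out ...]
249], 0.62)]
scene [[475.6, 0.0, 308.5], [0.0, 475.6, 202.8], [0.0, 0.0, 1.0]] [[0.5557, -0.6566, 0.5099, 1.2899], [0.8313, 0.4464, -0.3312, -0.4634], [-0.0102, 0.608, 0.7939, 1.2083], [0.0, 0.0, 0.0, 1.0]] ['camera_matrix', 'world_from_camera']
holder [([0.6163, 0.0746, 0.0021], 0.95)]
jaw_tab [([0.5401, 0.0532, 0.0561], 0.93), ([0.6149, 0.0722, 0.0018], 0.5)]
cam_pivot [([0.607, -0.0315, 0.0553], 0.75)]
cam_knob [([0.5604, -0.0941, 0.0508], 0.49)]
board_center [([0.6392, 0.0797, 0.034], 0.75), ([0.509, -0.2602, 0.0046], 0.73), ([0.3596, 0.1837, 0.0026], 0.73), ([0.5254, 0.5152, 0.0189], 0.35)]
bottle_a_mid [([0.6947, -0.1937, 0.0386], 0.94)]
stripper_mid [([0.4607, -0.4438, 0.0049], 0.91)]
```

View pics/top0.png

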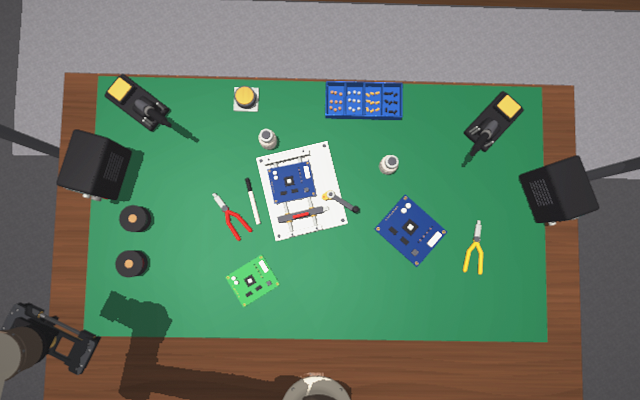

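View pics/scene0.png

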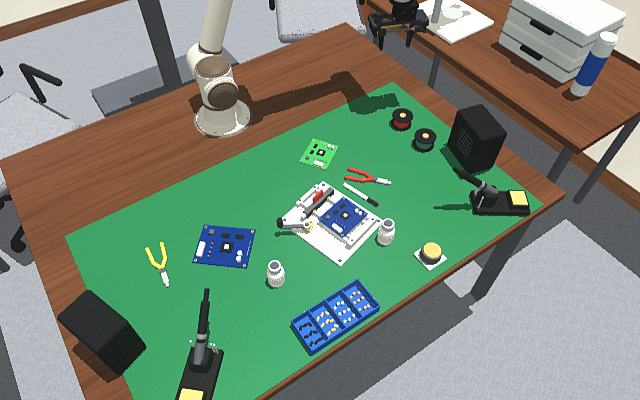

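The top view shows the holder turned roughly 13° anticlockwise, with the tab at about (303,214), knob (355,210), pivot (328,197) and bottle a (389,163). The scene view agrees: the small blue board is in the holder, and the large blue and green boards are decoys. Next I'll shut the gripper and move above the holder for a wrist view.

{"api": "carry_out", "payload": {
  "steps": [
    [[3, 3, -0.5], 8],
    [[6.5, 6, -1], 16],
    [[10, 9.5, -1.5], 24],
    [[13.5, 12.5, -2], 32],
    [[17, 16, -2.5], 40],
    [[20.5, 19, -3], 48],
    [[24, 22.5, -3.5], 56],
    [[27.5, 26, -4], 64],
    [[31, 29, -4.5], 72],
    [[34, 32, -5], 80],
    [[37, 35, -5], 88],
    [[40, 38, -5], 96],
    [[43, 41, -5], 104],
    [[46, 43.5, -5], 112],
    [[46, 43.5, -5], 120],
    [[46, 43.5, -5], 128],
    [[46, 43.5, -5], 136],
    [[46, 43.5, -5], 143],
    [[46, 43.5, -5], 143],
    [[46, 43.5, -5], 143]
  ],
  "gripper": -1
}}

```text
time_s: 2.8
tcp_pos: [0.4974, -0.016, 0.2727]
ee_rot: [[-0.975, -0.223, 0.0], [-0.223, 0.975, 0.0], [-0.0, 0.0, -1.0]]
wrist_force: [0.2, -0.9, 0.9]
gripper_width: 0.007
```

```bash
cat > h.py <<'E'
from station import r
import cv2,numpy as np
from scipy.optimize import least_squares
def st():
    s=r.sense();R=s["ee_rot"]
    print("t",s["time_s"],"tcp",np.round(s["tcp_pos"],4),"yawx",round(np.degrees(np.arctan2(R[1,0],R[0,0])),2),"j6",round(s["joints"][5],1),"F",np.round(s["wrist_force"],1),"w",round(s["gripper_width"],3));return s
def look(c,names,pic=None):
    im=r.capture(c);out={}
    if pic:cv2.imwrite(f"pics/{pic}.png",im[:,:,::-1])
    for t in names:
        out[t]=r.place_of(c,t);print(c,t,[(np.round(d["centre"],4).tolist(),round(d["confidence"],2)) for d in out[t][:3]])
    return out
def proj(c,P):
    k=r.calibration(c);T=k["world_from_camera"];p=(np.atleast_2d(P)-T[:3,3])@T[:3,:3]
    u=(k["camera_matrix"]@(p*[1,-1,-1]).T).T;return u[:,:2]/u[:,2:]
E
python3 - <<'E'
from h import *
s=st()
look("wrist",["holder","jaw_tab","cam_pivot","cam_knob","board_center"],"w1")
print(np.round(r.calibration("wrist")["world_from_camera"],3).tolist())
E
```

```text
t 2.8 tcp [ 0.4974 -0.016   0.2727] yawx -167.13 j6 -94.0 F [ 0.2 -0.9  0.9] w 0.007
wrist holder []
wrist jaw_tab [([0.5417, 0.0553, 0.0495], 0.9)]
wrist cam_pivot []
wrist cam_knob [([0.5559, -0.0966, 0.0514], 0.7)]
wrist board_center [([0.5075, -0.2596, 0.0037], 0.72), ([0.3579, 0.1894, 0.0032], 0.69)]
[[-0.22, -0.94, -0.26, 0.427], [0.975, -0.212, -0.059, -0.032], [-0.0, -0.266, 0.964, 0.435], [0.0, 0.0, 0.0, 1.0]]
```

View pics/w1.png

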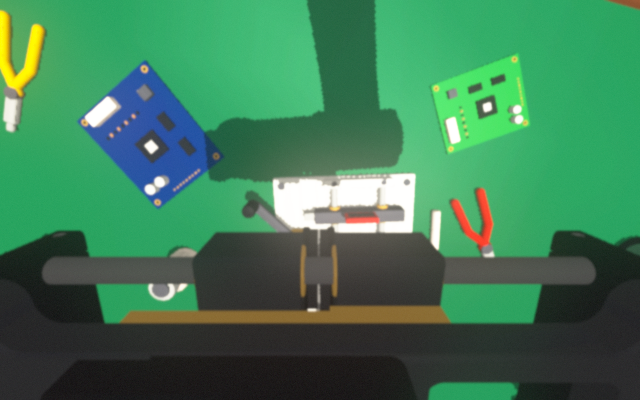

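The wrist view shows the back half of the plate, with its back edge running (275,178)–(414,174). The red tab is at about (362,218) and the knob at about (250,208). Next I'll get the holder pose from the plate in the top image.

Run:
```python
from h import *
im=cv2.imread("pics/top0.png");hsv=cv2.cvtColor(im,cv2.COLOR_BGR2HSV)
m=((hsv[:,:,1]<40)&(hsv[:,:,2]>150)).astype(np.uint8);m[:, :250]=0;m[:,355:]=0;m[:138]=0;m[245:]=0
m=cv2.morphologyEx(m,cv2.MORPH_OPEN,np.ones((3,3)))
n,l,s,c=cv2.connectedComponentsWithStats(m);b=[i for i in range(1,n) if s[i,4]>20 and not(s[i,0]<278 and s[i,1]<150 and s[i,2]<30)]
pts=np.argwhere(np.isin(l,b))[:,::-1]
# ray to plane z=.01
k=r.calibration("top");T=k["world_from_camera"]
def ray(uv,z):
    d=np.c_[uv,np.ones(len(uv))]@np.linalg.inv(k["camera_matrix"]).T*[1,-1,-1]@T[:3,:3].T
    return T[:3,3]+d*((z-T[2,3])/d[:,2])[:,None]
W=ray(pts.astype(float),.01)[:,:2].astype(np.float32)
print(cv2.minAreaRect(W*1000),s[b].tolist())
# fit of holder pose with network points
P={"tab":np.mean([[.5379,.0572],[.5401,.0532],[.5417,.0553]],0),"piv":np.mean([[.6039,-.0279],[.607,-.0315]],0),"knob":np.mean([[.5627,-.0933],[.5604,-.0941],[.5559,-.0966]],0)}
print(P)
c,sz,a=cv2.minAreaRect(W*1000)
def f(x):
    th,ox,oy,j,q=x;R=np.array([[np.cos(th),-np.sin(th)],[np.sin(th),np.cos(th)]]);o=np.array([ox,oy])
    g=lambda a:o+R@a
    L=np.radians(218)+q;pv=np.array([-.04,-.0955])
    return np.r_[(g([-.092+j,0])-P["tab"])/.003,(g(pv)-P["piv"])/.004,(g(pv+.08*np.array([np.cos(L),np.sin(L)]))-P["knob"])/.003,(g([-.0075,-.02])-np.array(c)/1000)/.002,(th-np.radians(14))/.03,(j-.005)/.01,(q-.06)/.1]
s=least_squares(f,[.23,.61,.07,.005,.05]);print(np.degrees(s.x[0]),s.x,np.round(s.fun,1))
```

```text
((609.9935913085938, 72.99616241455078), (245.90374755859375, 253.4706573486328), 14.773151397705078) [[256, 141, 91, 100, 4183], [304, 166, 6, 12, 58], [250, 191, 10, 33, 140]]
{'tab': array([0.5399    , 0.05523333]), 'piv': array([ 0.60545, -0.0297 ]), 'knob': array([ 0.55966667, -0.09466667])}
17.169301216579726 [0.29966084 0.61194619 0.08522799 0.01354144 0.10003354] [-1.   2.3 -0.9  3.   1.1  2.3  0.3 -4.5  1.8  0.9  0.4]
```

Run:
```python
from h import *
im=cv2.imread("pics/top0.png");hsv=cv2.cvtColor(im,cv2.COLOR_BGR2HSV)
m=((hsv[:,:,1]<40)&(hsv[:,:,2]>150)).astype(np.uint8);m[:, :250]=0;m[:,355:]=0;m[:138]=0;m[245:]=0
m[185:230,:264]=0; m[:151,:277]=0
m=cv2.morphologyEx(m,cv2.MORPH_OPEN,np.ones((3,3)))
n,l,s,c=cv2.connectedComponentsWithStats(m)
pts=np.argwhere(l==1+np.argmax(s[1:,4]))[:,::-1]
k=r.calibration("top");T=k["world_from_camera"]
d=np.c_[pts,np.ones(len(pts))]@np.linalg.inv(k["camera_matrix"]).T*[1,-1,-1]@T[:3,:3].T
W=(T[:3,3]+d*((.01-T[2,3])/d[:,2])[:,None])[:,:2].astype(np.float32)
c,sz,a=cv2.minAreaRect(W*1000);print(c,sz,a)
P={"tab":np.mean([[.5379,.0572],[.5401,.0532],[.5417,.0553]],0),"piv":np.mean([[.6039,-.0279],[.607,-.0315]],0),"knob":np.mean([[.5627,-.0933],[.5604,-.0941],[.5559,-.0966]],0)}
def f(x):
    th,ox,oy,j,q=x;R=np.array([[np.cos(th),-np.sin(th)],[np.sin(th),np.cos(th)]]);o=np.array([ox,oy])
    g=lambda a:o+R@a
    L=np.radians(218)+q;pv=np.array([-.04,-.0955])
    return np.r_[(g([-.092+j,0])-P["tab"])/.003,(g(pv)-P["piv"])/.004,(g(pv+.08*np.array([np.cos(L),np.sin(L)]))-P["knob"])/.003,(g([-.0075,-.02])-np.array(c)/1000)/.003,(th-np.radians(a))/.02,(j-.005)/.01,(q-.06)/.1]
s=least_squares(f,[.23,.61,.07,.005,.05]);x=s.x;print(np.degrees(x[0]),x,np.round(s.fun,1))
# overlay on crop
th,ox,oy,j,q=x;R=np.array([[np.cos(th),-np.sin(th)],[np.sin(th),np.cos(th)]])
H=lambda X:np.c_[np.array(X)[:,:2]@R.T+[ox,oy],np.array(X)[:,2]]
L=np.radians(218)+q
Q=H([[-.13,-.125,.01],[.115,-.125,.01],[.115,.085,.01],[-.13,.085,.01],[-.04,-.0955,.055],[-.04+.08*np.cos(L),-.0955+.08*np.sin(L),.07],[-.092+j,-.022,.065],[-.092+j,.022,.065],[.085,-.065,.037],[.085,.065,.037]])
print(np.round(Q,4).tolist())
uv=proj("top",Q);big=cv2.resize(im[120:260,220:410],None,fx=4,fy=4,interpolation=cv2.INTER_CUBIC)
for u in uv: cv2.circle(big,tuple(int(v) for v in ((u-[220,120])*4+2)),3,(255,0,255),-1)
cv2.imwrite("pics/ov.png",big)
```

```text
(615.4141845703125, 52.40718078613281) (245.9551544189453, 210.80142211914062) 14.752265930175781
14.663872717675465 [0.25593286 0.61857182 0.07433934 0.01055419 0.06267154] [-0.  -0.5 -0.3  0.4 -0.  -0.   0.3  0.2 -0.1  0.6  0. ]
[[0.5244, -0.0795, 0.01], [0.7615, -0.0175, 0.01], [0.7083, 0.1857, 0.01], [0.4713, 0.1237, 0.01], [0.6041, -0.0282, 0.055], [0.5596, -0.0947, 0.07], [0.5453, 0.0324, 0.065], [0.5342, 0.075, 0.065], [0.7173, 0.033, 0.037], [0.6843, 0.1587, 0.037]]
```

View pics/ov.png

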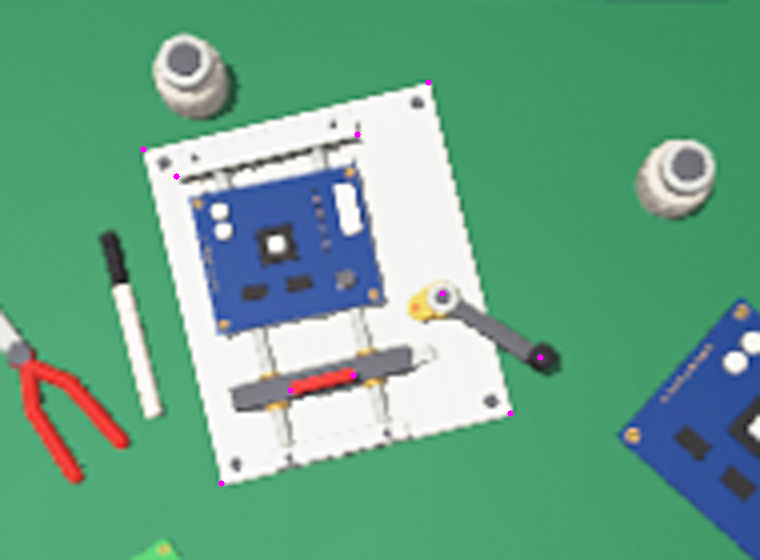

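The overlay fits: the plate corners, pivot, knob and tab edges all coincide with the picture. Next I'll plan the approach and lever arc in tool axes.

```bash
cat >> h.py <<'E'
TH=np.radians(14.66);O=np.array([.6186,.0743]);PV=np.array([.6041,-.0282])
RH=np.array([[np.cos(TH),-np.sin(TH)],[np.sin(TH),np.cos(TH)]])
def arc(q,d,sgn=1):  # q deg lever angle, finger trailing by d (m) on side sgn (1: pushes anticlockwise)
    f=np.radians(218+q)+TH;u=np.array([np.cos(f),np.sin(f)]);t=np.array([-u[1],u[0]])
    return PV+.08*u-sgn*d*t, np.degrees(f)-90
def rel(xy,z,yaw):
    s=r.sense();R=s["ee_rot"];y0=np.degrees(np.arctan2(R[1,0],R[0,0]))
    tw=-(yaw-y0);tw=(tw+180)%360-180
    return [np.round(R.T@(np.r_[xy,z]-s["tcp_pos"])*100,2).tolist(),round(tw,1)]
E
python3 - <<'E'
from h import *
p,y=arc(3.6,.035);print(p,y,rel(p,.12,y),rel(p,.046,y))
E
```

```text
[ 0.53056116 -0.07528545] 146.26000000000002 [[-1.92, -6.52, 15.26], np.float64(46.5)] [[-1.92, -6.52, 22.66], np.float64(46.5)]
```

{"api": "carry_out", "payload": {
  "steps": [
    [[-0.5, -2, 3], 8],
    [[-1, -3.5, 6], 16],
    [[-1.5, -5, 9], 24],
    [[-1.9, -6.5, 12], 32],
    [[-1.9, -6.5, 13], 40],
    [[-1.9, -6.5, 13], 46.5],
    [[-1.9, -6.5, 14.5], 46.5],
    [[-1.9, -6.5, 17], 46.5],
    [[-1.9, -6.5, 19], 46.5],
    [[-1.9, -6.5, 21], 46.5],
    [[-1.9, -6.5, 22], 46.5],
    [[-1.9, -6.5, 22.7], 46.5],
    [[-1.9, -6.5, 22.7], 46.5],
    [[-1.9, -6.5, 22.7], 46.5]
  ]
}}

```text
time_s: 4.5
tcp_pos: [0.531, -0.0751, 0.0462]
ee_rot: [[-0.832, 0.555, 0.001], [0.555, 0.832, 0.0], [-0.001, 0.001, -1.0]]
wrist_force: [0.6, 0.7, -0.5]
gripper_width: 0.009
```

Run:
```python
from h import *
st()
for q in np.r_[3.6,8:105:5]:
    p,y=arc(q,.0185);print(q,rel(p,.046,y))
print(rel(*[v for v in (arc(100.3,.0185)[0],.046,arc(100.3,0)[1])]))
look("wrist",["cam_knob"],"w2")
```

```text
t 4.5 tcp [ 0.531  -0.0751  0.0462] yawx 146.28 j6 -133.0 F [ 0.6  0.7 -0.5] w 0.009
3.6 [[-1.63, -0.04, 0.02], np.float64(0.0)]
8.0 [[-2.25, -0.16, 0.03], np.float64(-4.4)]
13.0 [[-2.96, -0.23, 0.03], np.float64(-9.4)]
18.0 [[-3.68, -0.25, 0.03], np.float64(-14.4)]
23.0 [[-4.39, -0.2, 0.03], np.float64(-19.4)]
28.0 [[-5.1, -0.09, 0.03], np.float64(-24.4)]
33.0 [[-5.79, 0.08, 0.03], np.float64(-29.4)]
38.0 [[-6.47, 0.31, 0.03], np.float64(-34.4)]
43.0 [[-7.13, 0.6, 0.03], np.float64(-39.4)]
48.0 [[-7.75, 0.95, 0.03], np.float64(-44.4)]
53.0 [[-8.35, 1.35, 0.03], np.float64(-49.4)]
58.0 [[-8.91, 1.8, 0.03], np.float64(-54.4)]
63.0 [[-9.42, 2.29, 0.04], np.float64(-59.4)]
68.0 [[-9.89, 2.83, 0.04], np.float64(-64.4)]
73.0 [[-10.32, 3.41, 0.04], np.float64(-69.4)]
78.0 [[-10.69, 4.02, 0.04], np.float64(-74.4)]
83.0 [[-11.0, 4.67, 0.04], np.float64(-79.4)]
88.0 [[-11.26, 5.33, 0.04], np.float64(-84.4)]
93.0 [[-11.46, 6.02, 0.04], np.float64(-89.4)]
98.0 [[-11.6, 6.73, 0.04], np.float64(-94.4)]
103.0 [[-11.68, 7.44, 0.04], np.float64(-99.4)]
[[-11.64, 7.05, 0.04], np.float64(-96.7)]
wrist cam_knob [([0.5592, -0.0954, 0.0533], 0.85)]
```

View pics/w2.png

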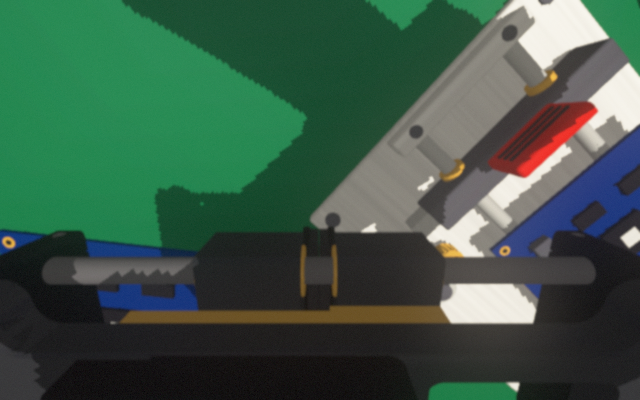

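The wrist view shows the fingertips by the plate's back right corner (~(320,225)), clear of everything; the knob is hidden ahead of them. Start the sweep.

{"api": "carry_out", "payload": {
  "steps": [
    [[-0.8, 0, 0], 0],
    [[-1.3, 0, 0], 0],
    [[-1.6, 0, 0], 0],
    [[-2, -0.1, 0], -2],
    [[-2.6, -0.2, 0], -6.9],
    [[-3.3, -0.25, 0], -11.9],
    [[-4, -0.2, 0], -16.9],
    [[-4.75, -0.15, 0], -21.9],
    [[-5.45, 0, 0], -26.9],
    [[-6.1, 0.2, 0], -31.9],
    [[-6.8, 0.45, 0], -36.9],
    [[-7.45, 0.8, 0], -41.9],
    [[-7.75, 0.95, 0], -44.4],
    [[-7.75, 0.95, 0], -44.4]
  ]
}}

```text
time_s: 6.0
tcp_pos: [0.6, -0.1106, 0.0462]
ee_rot: [[-0.983, -0.185, -0.001], [-0.185, 0.983, 0.0], [0.0, 0.0, -1.0]]
wrist_force: [-2.2, -0.8, 0.7]
gripper_width: 0.002
```

Run:
```python
from h import *
st()
for q in np.r_[48,53:109:5]:
    p,y=arc(q,.0185);print(q,rel(p,.046,y))
look("top",["cam_knob","jaw_tab"]);look("scene",["cam_knob"])
print(arc(48,0)[0])
```

```text
t 6.0 tcp [ 0.6    -0.1106  0.0462] yawx -169.37 j6 -84.1 F [-2.2 -0.8  0.7] w 0.002
48 [[-0.08, 0.02, 0.02], np.float64(-0.0)]
53 [[-0.78, -0.11, 0.02], np.float64(-5.0)]
58 [[-1.5, -0.18, 0.02], np.float64(-10.0)]
63 [[-2.21, -0.18, 0.02], np.float64(-15.0)]
68 [[-2.93, -0.13, 0.02], np.float64(-20.0)]
73 [[-3.63, -0.01, 0.02], np.float64(-25.0)]
78 [[-4.33, 0.17, 0.02], np.float64(-30.0)]
83 [[-5.0, 0.41, 0.02], np.float64(-35.0)]
88 [[-5.65, 0.71, 0.02], np.float64(-40.0)]
93 [[-6.28, 1.06, 0.02], np.float64(-45.0)]
98 [[-6.87, 1.47, 0.02], np.float64(-50.0)]
103 [[-7.42, 1.92, 0.02], np.float64(-55.0)]
108 [[-7.93, 2.42, 0.02], np.float64(-60.0)]
top cam_knob []
top jaw_tab []
scene cam_knob [([0.615, -0.1048, 0.0533], 0.81), ([0.6374, 0.0821, 0.0338], 0.54), ([0.6937, -0.1934, 0.0378], 0.26)]
[ 0.61889845 -0.10681937]
```

{"api": "carry_out", "payload": {
  "steps": [
    [[-0.8, -0.1, 0], -5],
    [[-1.5, -0.2, 0], -10],
    [[-2.2, -0.2, 0], -15],
    [[-2.9, -0.1, 0], -20],
    [[-3.6, 0, 0], -25],
    [[-4.3, 0.2, 0], -30],
    [[-5, 0.4, 0], -35],
    [[-5.65, 0.7, 0], -40],
    [[-6.3, 1.05, 0], -45],
    [[-6.6, 1.25, 0], -47.5],
    [[-6.9, 1.5, 0], -50],
    [[-7.1, 1.6, 0], -51.5],
    [[-7.2, 1.7, 0], -52.5],
    [[-7.2, 1.7, 0], -52.5],
    [[-7.2, 1.7, 0], -52.5]
  ]
}}

```text
time_s: 7.75
tcp_pos: [0.6675, -0.0808, 0.0463]
ee_rot: [[-0.453, -0.892, 0.0], [-0.892, 0.453, -0.0], [-0.0, -0.0, -1.0]]
wrist_force: [-2.0, -3.8, -0.2]
gripper_width: 0.006
```

Run:
```python
from h import *
st()
look("scene",["cam_knob"],"s2")
print(arc(100.3,0)[0],[rel(arc(q,.0185)[0],.046,arc(q,0)[1]) for q in (100.3,103,105,107)])
```

```text
t 7.75 tcp [ 0.6675 -0.0808  0.0463] yawx -116.91 j6 -33.8 F [-2.  -3.8 -0.2] w 0.006
scene cam_knob []
[ 0.67535515 -0.06456899] [[[0.05, 0.04, 0.03], np.float64(0.1)], [[-0.33, -0.04, 0.03], np.float64(-2.6)], [[-0.61, -0.09, 0.03], np.float64(-4.6)], [[-0.89, -0.12, 0.03], np.float64(-6.6)]]
```

{"api": "carry_out", "payload": {
  "steps": [
    [[-0.15, 0, 0], -1],
    [[-0.3, 0, 0], -2],
    [[-0.3, 0, 0], -2],
    [[-0.3, 0, 0], -2]
  ]
}}

```text
time_s: 8.25
tcp_pos: [0.6679, -0.0807, 0.0463]
ee_rot: [[-0.422, -0.907, -0.002], [-0.907, 0.422, -0.003], [0.003, 0.001, -1.0]]
wrist_force: [-1.5, -10.8, 0.6]
gripper_width: 0.006
```

Force rose to 11 N with no further motion, so the lever is at its end stop. Now back off, lift, and go behind the tab.

{"api": "carry_out", "payload": {
  "steps": [
    [[1, 0, 0], 0],
    [[2.5, 0, 0], 0],
    [[2.5, 0, -2], 0],
    [[2.5, 0, -6], 0],
    [[2.5, 0, -10], 0],
    [[2.5, 0, -11], 0],
    [[2.5, 0, -11], 0]
  ]
}}

```text
time_s: 8.95
tcp_pos: [0.6591, -0.1029, 0.1595]
ee_rot: [[-0.422, -0.907, 0.005], [-0.907, 0.422, -0.002], [-0.0, -0.005, -1.0]]
wrist_force: [-0.8, -0.2, 0.2]
gripper_width: 0.003
```

Run:
```python
from h import *
st()
p=O+RH@[-.118,0];print(p,rel(p,.15,14.66-180),rel(p,.048,14.66-180))
look("top",["cam_knob","jaw_tab"],"t2");look("scene",["cam_knob"],"s3")
print(arc(100.3,0)[0])
a=cv2.imread("pics/t2.png")[100:260,200:440];b=cv2.imread("pics/s3.png")[150:310,200:440]
cv2.imwrite("pics/c2.png",cv2.resize(np.vstack([a,b]),None,fx=1.85,fy=1.85,interpolation=cv2.INTER_CUBIC))
```

```text
t 8.95 tcp [ 0.6591 -0.1029  0.1595] yawx -114.94 j6 -30.0 F [-0.8 -0.2  0.2] w 0.003
[0.50444153 0.04443625] [[-6.84, 20.24, 0.85], np.float64(50.4)] [[-6.84, 20.29, 11.04], np.float64(50.4)]
top cam_knob [([0.6741, -0.0685, 0.0519], 0.69)]
top jaw_tab []
scene cam_knob [([0.6746, -0.0611, 0.0486], 0.48)]
[ 0.67535515 -0.06456899]
```

View pics/c2.png

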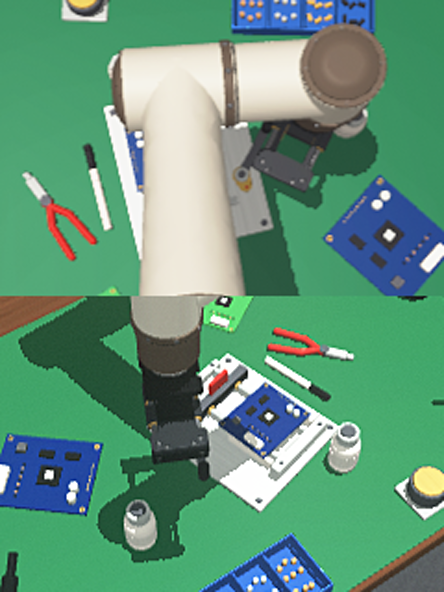

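The crops show the lever pointing forward-right, and both cameras put the knob within 4 mm of the predicted low point. The board and bottles are unmoved. Next: behind the tab.

{"api": "carry_out", "payload": {
  "steps": [
    [[-1, 3, 0], 8],
    [[-2, 6.5, 0], 16],
    [[-3.2, 10, 0], 24],
    [[-4.5, 13.5, 0], 32],
    [[-5.7, 17, 0.5], 40],
    [[-6.85, 20.3, 0.8], 48],
    [[-6.85, 20.3, 1], 50.4],
    [[-6.85, 20.3, 1], 50.4],
    [[-6.85, 20.3, 4], 50.4],
    [[-6.85, 20.3, 7], 50.4],
    [[-6.85, 20.3, 9], 50.4],
    [[-6.85, 20.3, 10.5], 50.4],
    [[-6.85, 20.3, 11], 50.4],
    [[-6.85, 20.3, 11], 50.4]
  ]
}}

```text
time_s: 10.6
tcp_pos: [0.5007, 0.0439, 0.0438]
ee_rot: [[-0.967, -0.253, -0.008], [-0.253, 0.968, -0.004], [0.008, -0.002, -1.0]]
wrist_force: [0.6, 0.7, 0.6]
gripper_width: -0.002
```

Run:
```python
from h import *
s=st();print("holder xy",RH.T@(s["tcp_pos"][:2]-O))
look("wrist",["jaw_tab"]);o=look("scene",["jaw_tab","cam_knob","board_center"])
for v in o.values(): print([np.round(RH.T@(np.array(d["centre"][:2])-O),4) for d in v])
for x in (-.0925,-.06,-.05,-.0415,-.038): print(x,rel(O+RH@[x,0],.048,14.66-180))
```

```text
t 10.6 tcp [0.5007 0.0439 0.0438] yawx -165.35 j6 -98.9 F [0.6 0.7 0.6] w -0.002
holder xy [-0.12178594  0.00047188]
wrist jaw_tab []
scene jaw_tab [([0.539, 0.0533, 0.0558], 0.79)]
scene cam_knob [([0.6719, -0.0641, 0.0498], 0.54)]
scene board_center [([0.6362, 0.0807, 0.0343], 0.79), ([0.5085, -0.2553, 0.0047], 0.78), ([0.362, 0.1853, 0.0058], 0.62)]
[array([-0.0823, -0.0002])]
[array([ 0.0165, -0.1474])]
[array([0.0186, 0.0017]), array([-0.1899, -0.291 ]), array([-0.2202,  0.1723])]
-0.0925 [[-2.85, -0.1, -0.25], np.float64(0.0)]
-0.06 [[-6.1, -0.1, -0.27], np.float64(0.0)]
-0.05 [[-7.1, -0.1, -0.27], np.float64(0.0)]
-0.0415 [[-7.95, -0.1, -0.28], np.float64(0.0)]
-0.038 [[-8.3, -0.1, -0.28], np.float64(0.0)]
```

{"api": "carry_out", "payload": {
  "steps": [
    [[-0.7, 0, -0.3], 0],
    [[-1.6, -0.1, -0.3], 0],
    [[-2.3, -0.1, -0.3], 0],
    [[-2.8, -0.1, -0.3], 0],
    [[-3.2, -0.1, -0.3], 0],
    [[-3.7, -0.1, -0.3], 0],
    [[-4.2, -0.1, -0.3], 0],
    [[-4.7, -0.1, -0.3], 0],
    [[-5.2, -0.1, -0.3], 0],
    [[-5.7, -0.1, -0.3], 0],
    [[-6.2, -0.1, -0.3], 0],
    [[-6.6, -0.1, -0.3], 0],
    [[-7, -0.1, -0.3], 0],
    [[-7.2, -0.1, -0.3], 0],
    [[-7.2, -0.1, -0.3], 0]
  ]
}}

```text
time_s: 12.4
tcp_pos: [0.5716, 0.062, 0.0481]
ee_rot: [[-0.967, -0.253, -0.003], [-0.253, 0.967, -0.002], [0.004, -0.001, -1.0]]
wrist_force: [-2.0, -1.0, -2.4]
gripper_width: 0.001
```

Run:
```python
from h import *
s=st();print("holder xy",RH.T@(s["tcp_pos"][:2]-O),"F",RH.T@s["wrist_force"][:2])
o=look("scene",["jaw_tab","board_center"])
for v in o.values(): print([np.round(RH.T@(np.array(d["centre"][:2])-O),4) for d in v])
```

```text
t 12.4 tcp [0.5716 0.062  0.0481] yawx -165.34 j6 -97.7 F [-2.  -1.  -2.4] w 0.001
holder xy [-4.85268129e-02  2.61878818e-05] F [-2.17453385 -0.4405947 ]
scene jaw_tab [([0.5822, 0.0647, 0.0544], 0.53)]
scene board_center [([0.6466, 0.0865, 0.0347], 0.93), ([0.3594, 0.1869, 0.0027], 0.64), ([0.5106, -0.2584, 0.0051], 0.57)]
[array([-0.0376, -0.0001])]
[array([0.0302, 0.0047]), array([-0.2223,  0.1745]), array([-0.1887, -0.2945])]
```

{"api": "carry_out", "payload": {
  "steps": [
    [[-0.3, 0, 0], 0],
    [[-0.5, 0, 0], 0],
    [[-0.6, 0, 0], 0],
    [[-0.6, 0, 0], 0]
  ]
}}

```text
time_s: 12.95
tcp_pos: [0.5771, 0.0635, 0.0483]
ee_rot: [[-0.967, -0.253, -0.004], [-0.253, 0.967, -0.002], [0.004, -0.001, -1.0]]
wrist_force: [-3.9, 0.1, 0.0]
gripper_width: 0.008
```

{"api": "carry_out", "payload": {
  "steps": [
    [[-0.1, 0, 0], 0],
    [[-0.2, 0, 0], 0],
    [[-0.2, 0, 0], 0]
  ]
}}

```text
time_s: 13.25
tcp_pos: [0.5772, 0.0635, 0.0483]
ee_rot: [[-0.967, -0.253, -0.008], [-0.253, 0.968, -0.003], [0.008, -0.001, -1.0]]
wrist_force: [-8.6, -0.5, 3.6]
gripper_width: 0.002
```

{"api": "carry_out", "payload": {
  "steps": [
    [[-0.2, 0, 0], 0],
    [[-0.3, 0, 0], 0],
    [[-0.3, 0, 0], 0]
  ]
}}

```text
time_s: 13.55
tcp_pos: [0.5771, 0.0634, 0.0484]
ee_rot: [[-0.968, -0.252, -0.014], [-0.252, 0.968, -0.005], [0.015, -0.001, -1.0]]
wrist_force: [-10.6, 0.3, 5.8]
gripper_width: 0.005
```

Run:
```python
from h import *
s=st();print("holder xy",RH.T@(s["tcp_pos"][:2]-O))
o=look("scene",["jaw_tab","board_center"],"s4")
for v in o.values(): print([np.round(RH.T@(np.array(d["centre"][:2])-O),4) for d in v])
cv2.imwrite("pics/c3.png",cv2.resize(cv2.imread("pics/s4.png")[160:280,260:420],None,fx=4,fy=4,interpolation=cv2.INTER_CUBIC))
```

```text
t 13.55 tcp [0.5771 0.0634 0.0484] yawx -165.38 j6 -97.5 F [-10.6   0.3   5.8] w 0.005
holder xy [-4.28627847e-02 -4.25797823e-06]
scene jaw_tab [([0.5873, 0.0659, 0.0553], 0.79), ([0.5431, 0.2551, 0.0115], 0.2)]
scene board_center [([0.6535, 0.0854, 0.0336], 0.73), ([0.51, -0.2615, 0.0058], 0.73), ([0.3613, 0.1875, 0.0025], 0.47)]
[array([-0.0324, -0.0002]), array([-0.0273,  0.194 ])]
[array([0.0366, 0.0019]), array([-0.19  , -0.2974]), array([-0.2203,  0.1746]), array([-0.0283,  0.1937]), array([-0.0953,  0.4826])]
```

View pics/c3.png

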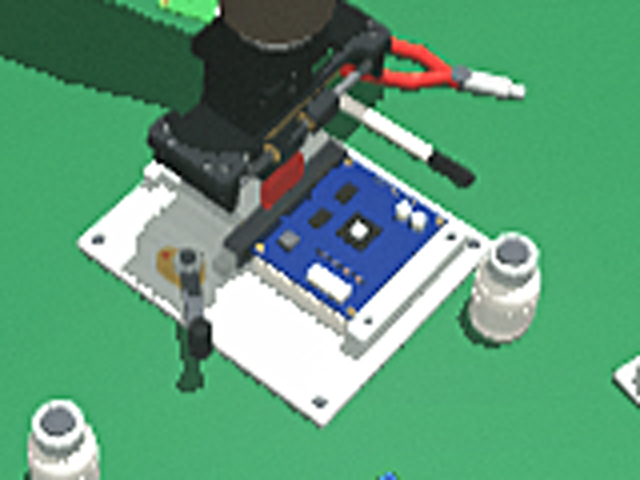

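The crop shows the front jaw against the board and the board against the rear jaw; the lever is still at its low point. The tab reads −32.4 mm (target −32) and the board +36.6 mm (target +35). Now retreat, lift, and go round to the other side of the knob.

{"api": "carry_out", "payload": {
  "steps": [
    [[0.7, 0, 0], 0],
    [[1.8, 0, -0.5], 0],
    [[2, 0, -3], 0],
    [[2, 0, -7], 0],
    [[2, 0, -10.5], 0],
    [[2, 0, -10.5], 0]
  ]
}}

```text
time_s: 14.3
tcp_pos: [0.5638, 0.06, 0.1606]
ee_rot: [[-0.967, -0.254, 0.002], [-0.254, 0.967, -0.001], [-0.001, -0.001, -1.0]]
wrist_force: [0.6, -0.2, 0.8]
gripper_width: 0.007
```

Run:
```python
from h import *
st();p,y=arc(100.3,.036,-1);print(p,RH.T@(p-O),y-360,rel(p,.15,y),rel(p,.046,y))
```

```text
t 14.3 tcp [0.5638 0.06   0.1606] yawx -165.3 j6 -97.8 F [ 0.6 -0.2  0.8] w 0.007
[ 0.6917212  -0.03250418] [ 0.04371043 -0.12183284] -117.04000000000002 [[-10.02, -12.2, 1.08], np.float64(-48.3)] [[-10.0, -12.18, 11.48], np.float64(-48.3)]
```

{"api": "carry_out", "payload": {
  "steps": [
    [[-2, -2.5, 0], -8],
    [[-4, -5, 0], -16],
    [[-6, -7.5, 0], -24],
    [[-8, -10, 0], -32],
    [[-10, -12.2, 0], -40],
    [[-10, -12.2, 0.5], -48],
    [[-10, -12.2, 1], -48.3],
    [[-10, -12.2, 1], -48.3],
    [[-10, -12.2, 4], -48.3],
    [[-10, -12.2, 7], -48.3],
    [[-10, -12.2, 9.5], -48.3],
    [[-10, -12.2, 11], -48.3],
    [[-10, -12.2, 11.3], -48.3],
    [[-10, -12.2, 11.3], -48.3]
  ]
}}

```text
time_s: 15.7
tcp_pos: [0.6921, -0.0324, 0.0484]
ee_rot: [[-0.454, -0.891, 0.002], [-0.891, 0.454, -0.001], [-0.0, -0.003, -1.0]]
wrist_force: [-0.0, -0.3, 0.5]
gripper_width: 0.005
```

Run:
```python
from h import *
st()
for q in np.r_[100.3,97,92:-4:-5]:
    p,y=arc(q,.0185,-1);print(q,rel(p,.046,y))
```

```text
t 15.7 tcp [ 0.6921 -0.0324  0.0484] yawx -117.0 j6 -37.8 F [-0.  -0.3  0.5] w 0.005
100.3 [[1.77, 0.03, 0.24], np.float64(0.0)]
97.0 [[2.24, -0.06, 0.24], np.float64(3.3)]
92.0 [[2.95, -0.15, 0.24], np.float64(8.3)]
87.0 [[3.66, -0.18, 0.24], np.float64(13.3)]
82.0 [[4.38, -0.14, 0.24], np.float64(18.3)]
77.0 [[5.09, -0.05, 0.24], np.float64(23.3)]
72.0 [[5.79, 0.11, 0.24], np.float64(28.3)]
67.0 [[6.47, 0.33, 0.24], np.float64(33.3)]
62.0 [[7.13, 0.61, 0.24], np.float64(38.3)]
57.0 [[7.76, 0.94, 0.24], np.float64(43.3)]
52.0 [[8.36, 1.33, 0.23], np.float64(48.3)]
47.0 [[8.93, 1.77, 0.23], np.float64(53.3)]
42.0 [[9.46, 2.26, 0.23], np.float64(58.3)]
37.0 [[9.94, 2.79, 0.23], np.float64(63.3)]
32.0 [[10.37, 3.36, 0.23], np.float64(68.3)]
27.0 [[10.75, 3.97, 0.23], np.float64(73.3)]
22.0 [[11.08, 4.6, 0.22], np.float64(78.3)]
17.0 [[11.35, 5.27, 0.22], np.float64(83.3)]
12.0 [[11.56, 5.95, 0.22], np.float64(88.3)]
7.0 [[11.71, 6.65, 0.22], np.float64(93.3)]
2.0 [[11.8, 7.36, 0.22], np.float64(98.3)]
-3.0 [[11.83, 8.08, 0.22], np.float64(103.3)]
```

{"api": "carry_out", "payload": {
  "steps": [
    [[0.8, 0, 0.2], 0],
    [[1.5, 0, 0.2], 0],
    [[1.8, 0, 0.2], 0],
    [[2.25, -0.05, 0.2], 3.3],
    [[2.95, -0.15, 0.2], 8.3],
    [[3.65, -0.2, 0.2], 13.3],
    [[4.4, -0.15, 0.2], 18.3],
    [[5.1, -0.05, 0.2], 23.3],
    [[5.8, 0.1, 0.2], 28.3],
    [[6.5, 0.35, 0.2], 33.3],
    [[7.15, 0.6, 0.2], 38.3],
    [[7.75, 0.95, 0.2], 43.3],
    [[8.35, 1.35, 0.2], 48.3],
    [[8.95, 1.75, 0.2], 53.3],
    [[8.95, 1.75, 0.2], 53.3]
  ]
}}

```text
time_s: 17.2
tcp_pos: [0.6366, -0.1044, 0.0475]
ee_rot: [[-0.986, -0.168, 0.006], [-0.168, 0.986, -0.001], [-0.006, -0.002, -1.0]]
wrist_force: [1.2, 1.5, 0.4]
gripper_width: 0.005
```

Run:
```python
from h import *
st()
for q in np.r_[47:-6:-5]:
    p,y=arc(q,.0185,-1);print(q,rel(p,.046,y))
look("scene",["cam_knob"]);print(arc(47,0)[0])
```

```text
t 17.2 tcp [ 0.6366 -0.1044  0.0475] yawx -170.32 j6 -85.4 F [1.2 1.5 0.4] w 0.005
47 [[0.08, 0.06, 0.15], np.float64(0.0)]
42 [[0.78, -0.07, 0.15], np.float64(5.0)]
37 [[1.5, -0.14, 0.15], np.float64(10.0)]
32 [[2.21, -0.14, 0.14], np.float64(15.0)]
27 [[2.93, -0.09, 0.14], np.float64(20.0)]
22 [[3.63, 0.03, 0.13], np.float64(25.0)]
17 [[4.33, 0.21, 0.13], np.float64(30.0)]
12 [[5.0, 0.45, 0.13], np.float64(35.0)]
7 [[5.65, 0.75, 0.12], np.float64(40.0)]
2 [[6.28, 1.1, 0.12], np.float64(45.0)]
-3 [[6.87, 1.5, 0.11], np.float64(50.0)]
scene cam_knob []
[ 0.6175241  -0.10706567]
```

{"api": "carry_out", "payload": {
  "steps": [
    [[0.8, -0.1, 0.1], 5],
    [[1.5, -0.15, 0.1], 10],
    [[2.2, -0.15, 0.1], 15],
    [[2.95, -0.1, 0.1], 20],
    [[3.65, 0.05, 0.1], 25],
    [[4.35, 0.2, 0.1], 30],
    [[5, 0.45, 0.1], 35],
    [[5.35, 0.6, 0.1], 37.5],
    [[5.65, 0.75, 0.1], 40],
    [[6, 0.9, 0.1], 42.5],
    [[6.3, 1.1, 0.1], 45],
    [[6.5, 1.25, 0.1], 47],
    [[6.5, 1.25, 0.1], 47],
    [[6.5, 1.25, 0.1], 47]
  ]
}}

```text
time_s: 18.7
tcp_pos: [0.5715, -0.1036, 0.0466]
ee_rot: [[-0.798, 0.603, 0.006], [0.603, 0.798, -0.002], [-0.006, 0.002, -1.0]]
wrist_force: [3.0, -3.3, 2.1]
gripper_width: 0.006
```

Run:
```python
from h import *
s=st();F=s["wrist_force"];print("F along tool x",s["ee_rot"][:,0]@F)
for q in (4,2,0,-2,-4):
    p,y=arc(q,.0185,-1);print(q,rel(p,.046,y))
```

```text
t 18.7 tcp [ 0.5715 -0.1036  0.0466] yawx 142.91 j6 -133.0 F [ 3.  -3.3  2.1] w 0.006
F along tool x -4.401121095415203
4 [[-0.42, 0.12, 0.07], np.float64(-3.7)]
2 [[-0.15, 0.04, 0.07], np.float64(-1.7)]
0 [[0.13, -0.02, 0.06], np.float64(0.3)]
-2 [[0.41, -0.08, 0.06], np.float64(2.3)]
-4 [[0.69, -0.13, 0.06], np.float64(4.3)]
```

{"api": "carry_out", "payload": {
  "steps": [
    [[0.15, 0, 0], 0.3],
    [[0.25, 0, 0], 1],
    [[0.35, -0.05, 0], 1.5],
    [[0.35, -0.05, 0], 1.5],
    [[0.35, -0.05, 0], 1.5]
  ]
}}

```text
time_s: 19.2
tcp_pos: [0.5705, -0.1032, 0.0468]
ee_rot: [[-0.782, 0.623, 0.011], [0.623, 0.782, -0.003], [-0.01, 0.004, -1.0]]
wrist_force: [5.5, -8.3, -1.7]
gripper_width: -0.0
```

{"api": "carry_out", "payload": {
  "steps": [
    [[0.3, 0, 0], 0],
    [[0.5, 0, 0], 0],
    [[0.5, 0, 0], 0],
    [[0.5, 0, 0], 0]
  ]
}}

```text
time_s: 19.6
tcp_pos: [0.5705, -0.1029, 0.0471]
ee_rot: [[-0.783, 0.621, 0.018], [0.621, 0.783, -0.007], [-0.018, 0.006, -1.0]]
wrist_force: [10.3, -15.4, -6.4]
gripper_width: 0.005
```

At the locked stop: 18 N and no motion. Back off, lift, swing clear and check.

{"api": "carry_out", "payload": {
  "steps": [
    [[-1, 0, 0], 0],
    [[-2.5, 0, 0], 0],
    [[-2.5, 0, -3], 0],
    [[-2.5, 0, -7], 0],
    [[-2.5, 0, -11], 0],
    [[-2.5, 4, -15], 0],
    [[-2.5, 8, -15], 0],
    [[-2.5, 8, -15], 0]
  ]
}}

```text
time_s: 20.4
tcp_pos: [0.6394, -0.0509, 0.1988]
ee_rot: [[-0.786, 0.618, 0.021], [0.618, 0.786, -0.005], [-0.019, 0.009, -1.0]]
wrist_force: [-0.6, -0.5, -1.3]
gripper_width: 0.003
```

Run:
```python
from h import *
s=st();R=s["ee_rot"]
print("to (.3,-.45,.25):",np.round(R.T@(np.array([.3,-.4,.25])-s["tcp_pos"])*100,1))
```

```text
t 20.4 tcp [ 0.6394 -0.0509  0.1988] yawx 141.8 j6 -138.5 F [-0.6 -0.5 -1.3] w 0.003
to (.3,-.45,.25): [  5.  -48.4  -5.6]
```

{"api": "carry_out", "payload": {
  "steps": [
    [[0.5, -4, -3], 0],
    [[1, -8, -5], 0],
    [[1.5, -12, -5.5], 0],
    [[2, -16, -5.5], 0],
    [[2.5, -20, -5.5], 0],
    [[3, -24, -5.5], 0],
    [[3.5, -28, -5.5], 0],
    [[4, -32, -5.5], 0],
    [[4.5, -36, -5.5], 0],
    [[5, -40, -5.5], 0],
    [[5, -44, -5.5], 0],
    [[5, -48, -5.5], 0],
    [[5, -48, -5.5], 0],
    [[5, -48, -5.5], 0]
  ]
}}

```text
time_s: 21.8
tcp_pos: [0.3009, -0.3965, 0.2473]
ee_rot: [[-0.784, 0.62, 0.018], [0.62, 0.785, -0.002], [-0.016, 0.01, -1.0]]
wrist_force: [1.2, 0.2, 0.3]
gripper_width: 0.008
```

Run:
```python
from h import *
st()
for c,n in (("top","t5"),("scene","s5")):
    o=look(c,["jaw_tab","board_center","cam_knob","cam_pivot","bottle_a_mid"],n)
    for k in ("jaw_tab","board_center"):
        if o[k]:print(k,np.round(RH.T@(np.array(o[k][0]["centre"][:2])-O),4))
    for d in o["cam_knob"][:1]:
        v=RH.T@(np.array(d["centre"][:2])-PV);print("q",np.degrees(np.arctan2(v[1],v[0]))%360-218)
a=cv2.imread("pics/t5.png")[120:270,200:420];b=cv2.imread("pics/s5.png")[160:310,240:460]
cv2.imwrite("pics/c5.png",cv2.resize(np.vstack([a,b]),None,fx=2,fy=2,interpolation=cv2.INTER_CUBIC))
```

```text
t 21.8 tcp [ 0.3009 -0.3965  0.2473] yawx 141.68 j6 -93.7 F [1.2 0.2 0.3] w 0.008
top jaw_tab [([0.584, 0.0696, 0.0549], 0.65)]
top board_center [([0.3574, 0.1913, 0.0084], 0.92), ([0.6485, 0.0898, 0.0355], 0.88), ([0.509, -0.2613, 0.0046], 0.67)]
top cam_knob [([0.5559, -0.0911, 0.0536], 0.71), ([0.6032, -0.0296, 0.0547], 0.24)]
top cam_pivot [([0.6009, -0.0263, 0.0549], 0.61)]
top bottle_a_mid [([0.692, -0.1894, 0.0451], 0.78)]
jaw_tab [-0.0347  0.0042]
board_center [-0.2231  0.1793]
q -0.12279090969587969
scene jaw_tab [([0.5865, 0.0648, 0.0536], 0.58), ([0.4628, -0.4466, 0.0058], 0.2)]
scene board_center [([0.6539, 0.0849, 0.0331], 0.88), ([0.5094, -0.2599, 0.0032], 0.73), ([0.3617, 0.1849, 0.0032], 0.63)]
scene cam_knob [([0.5568, -0.0892, 0.0511], 0.52)]
scene cam_pivot [([0.6069, -0.0323, 0.0603], 0.59)]
scene bottle_a_mid [([0.6926, -0.1933, 0.0402], 0.63)]
jaw_tab [-0.0335 -0.0011]
board_center [0.0368 0.0013]
q -0.45035183744522556
```

View pics/c5.png

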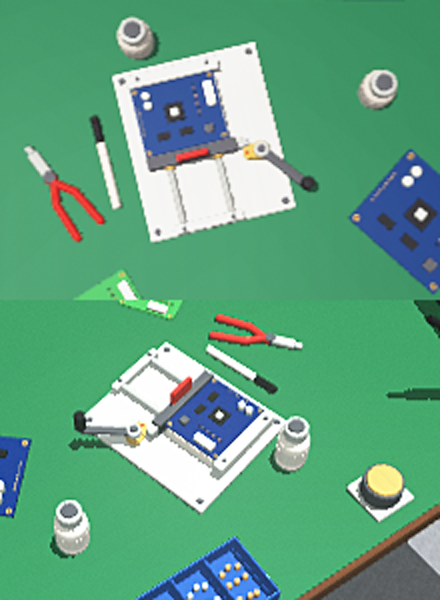

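The final crops show the board tight between the jaws, the lever back at its locked angle with the lobe behind the jaw lug, and everything else in place. Handing in.

```bash
python3 -c "
from station import r
print(r.finish_job())"
```

```text
the job is handed in; nothing more can be done
None
```

The board is clamped and the cam is locked; I handed the job in at about 22 s of the 64 s allowed. I used only pushes with the shut fingertips:
1. **Lever out:** I swung it to its end stop. Force rose to about 11 N with no further motion, and the cameras put the knob within about 4 mm of the low point.
2. **Jaw forward:** I pushed the red tab until it stopped at about 11 N with no motion.
3. **Lever back:** I swung it to the locked stop, at about 18 N with no motion.

**Last checks**
- **Lever:** it read −0.1° (top camera) and −0.5° (scene camera) from locked.
- **Jaw:** the tab face read −34.7 mm (top) and −33.5 mm (scene), against −32 mm when tight.
- **Board:** its centre read +36.8 mm (scene), against +35 mm. The top camera's best match was the green look-alike; its second match, at the holder, works out to about +33 mm.
- **Surroundings:** bottle a measured within a few mm of its start. The other bottle, the cutters and the marker looked unmoved in the final picture. The stripper and spools were not in that crop, but the arm never worked near them.

The jaw and board readings differ by up to about 3 mm from the ideal and by up to 4 mm between cameras. That is within the networks' stated 4 mm accuracy, and the pictures show no gap at either jaw.

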